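Rehang the lift-off door of a gem showcase

ROBOT

A 6-joint arm with a two-finger parallel gripper is mounted at the origin on the work surface. World frame = base frame: x ahead of the robot, y to its left, z up, the work surface at z = 0. Lengths are in mm, angles in rad, forces in N, time in s.
With the tool pointing down it reaches from about 375 to 900 mm from the base axis. Payload 3.1 kg.
Tool frame: the origin (TCP) lies at the very end of the fingers, on their centre line; the grasp point (between the pads) lies 19 mm behind it; z points along the fingers, y is the line along which they close (so a half turn about z gives the same grasp; the last joint's range is limited). The gripper opens to 87 mm and grips with 3 to 60 N. Pads are 19 mm wide; open, the fingers measure 117 mm over their backs; the gripper's body (75 mm by 190 mm) begins 51 mm behind the grasp point.
Start: joints at [-1.468, 0.527, 1.433, -0, 1.181, -0.178], TCP at [173.827, -600.317, 222.548] pointing down, gripper open.
Joint ranges: [-3.08, 3.08], [-0.75, 2.2], [0.22, 2.44], [-1.43, 4.57], [0, 2.65], [-2.85, 2.85]. Speed limits (rad/s): [2.79, 2.79, 3.14, 3.14, 3.14, 3.14].

INTERFACE

Orientations are given as a unit quaternion [x, y, z, w].
In Python, from rig import r gives the robot as it stands.
- The arm moves only by the tool play_rows, never from a script. Its arguments are lists of equal length, an entry for each row: "delta_pos": the shift along the tool's x, y, z normalised to -1 to 1, where 1 is 50 cm, a list of three; "twist": the turn about the tool's z normalised to -1 to 1, where 1 is 90 degrees. A call has 1 to 20 rows; each row is the pose to reach, as a shift and turn from the pose commanded when the call began, along the tool's axes at that moment; what a row does not reach only later rows make up. A row lasts 1/12 s, in which the tool goes at most 41.7 mm and 7.16 degrees, less where a joint would pass 70% of its speed; a pose out of reach is approached as far as the arm can. A call with a number of a shift or a turn outside -1 to 1 is refused whole. A call with a gripper value outside its range is refused whole. "grip" is the opening, from 0 (shut) to 1 (fully open), set as the call begins (left out, the last holds). The fingers move at their own pace and stop on an object; "squeeze" is the grip in N (left out, the last holds). Time passes only in rows, so rows that repeat a pose let the fingers close. It gives the time, the measured TCP pose, the force, the opening and the grip force at its end, in the units of the state.
- r.read_state(): the state, without advancing time (a new reading comes with each control period).
- r.snapshot(name): name is "side" or "top" or "wrist"; returns a dict with "image" (400x640x3 uint8, red, green, blue), "camera_matrix" (3x3 intrinsics, pixels), "R" (3x3) and "t" (3): a world point X has camera coordinates R X + t; the wrist camera has in their place "T_tool_cam" (4x4, takes a point from camera to tool coordinates, whose origin is the TCP and whose axes are the flange's). Camera axes: x right, y down, z forward; pixel columns grow to the right and rows downward; lengths in mm; the calibration is good to about 2 mm. A picture is of the moment at which its call begins: read the wrist's pose just before it. There is no depth.
- r.finish_job(): hands the job in; it is judged then, once.
The state is a dict: "clock": time; "joints": joint angles; "dq": joint speeds; "joint_efforts": joint torques, N m; "ee_pos": TCP position; "eef_rot": TCP orientation; "force": force on the tool from outside, world axes, zero at the start; "moment": the same for the moment, N m; "gripper_width": opening from 0.0 (shut) to 1.0 (fully open); "grip_force": force on a finger pad.
Only numpy, scipy, OpenCV 4.12 (cv2) and the standard library are available. Lean on these libraries where they do the work, as an engineer would, in place of code of your own. Each camera call takes 0.05 s, during which the arm holds its last target. There are 200 camera calls.

TASK

The framed clear door of the little showcase is off and leans against the black case. Lift it and lower its two hinge knuckles together onto the two upright hinge pins at the corner of the showcase until both sit fully down, without dropping it onto the pins or letting it fall over. Then push the door shut against the showcase front and leave it so, with the other things on the table undisturbed.

Things in the scene. Friction and masses are not known exactly. Their poses are not given: they have to be found in the camera images.
- showcase: fixed counter display cabinet, aluminium frame, clear sides, 120 mm deep x 190 mm wide x 244 mm high, open at the front. Origin: centre of its underside; z up; its open front faces its -x (front plane at x = -60 mm); the hinge pins stand at its +y front corner.
- pin_low (a point): foot of the lower hinge pin: centre of the flat shoulder (17 mm across) on which the knuckle comes to rest, 42 mm above the table. From here the steel pin rises 21 mm: 10 mm diameter for 12 mm, then a bullet nose. The pin axis is 14 mm in front of the showcase front plane. Axes as the showcase.
- pin_top (a point): foot (shoulder centre) of the upper hinge pin, the same as the lower, 138 mm straight above it.
- frame_edge (a point): point on the front face of the showcase's free-side post, 182 mm across from the pin axis, 122 mm above the table; the shut door's free edge lies against it. Axes as the showcase.
- door: the door, loose, 0.27 to 0.49 kg: aluminium frame with a clear pane, 170 mm wide x 220 mm high x 14 mm thick. Origin: centre of its lower edge; z runs up the door, x through it from front to back (back face at x +7 mm, front face at -7 mm), y across it towards the hinge side. Grip it from above by its plain top rail (14 mm thick, 28 mm high), midway across.
- door_center (a point): middle of the door, 110 mm above its lower edge, in mid-thickness; axes as the door. At the start the door stands on the table leaning back about 10 degrees, its back on the top edge of the black case. A small round knob stands 20 mm out of its front face at y -74, half-way up.
- knuckle_low (a point): centre of the bottom mouth of the lower hinge knuckle, a steel tube 22 mm long, 21 mm outside, 13 mm bore (open at both ends), 12 mm outside the hinge edge of the door; in the door's axes at x -5, y +97, z 30 mm. Axes as the door.
- knuckle_top (a point): centre of the bottom mouth of the upper knuckle, the same tube, at x -5, y +97, z 168 mm in the door's axes.
- door_edge (a point): point half-way up the door's free edge on its back face: x +7, y -85, z 110 mm in the door's axes. Hung and shut, it lies 2 mm in front of point frame_edge and the door's axes lie along the showcase's. The hung door turns freely, stays where left (rolls back up to 8 mm at this edge), opens clockwise seen from above, and can be hung at any opening from nearly shut to well past square.
- case: black stone case, loose, 3 kg, 110 x 220 x 130 mm high, on which the door leans. Origin: centre of its underside; its +x side faces the door.
- tub: clear plastic storage tub, loose, 162 x 222 mm foot, 85 mm high, a bystander. Origin: centre of its underside.
- tray: black divided stone tray, loose, 80 x 150 x 20 mm high, a bystander. Origin: centre of its underside.
- scale: black pocket scale, loose, 75 x 125 x 18 mm, a bystander. Origin: centre of its underside.
Things that resemble listed ones, but are neither listed nor needed, are in the scene too. What is shaped like the door but pink or yellow is not meant.

How it is judged:
By the outcome, as a careful person would: the job done as asked, in the order asked, and still so for the second after the job is handed in, with the robot touching nothing.
It also fails if it takes over 64 s, if anything falls off the work surface, if the arm or the gripper's body presses on something with over 40 N, if the wrist force passes 120 N, or if a joint passes its speed limit or range.

## Working session

There is one attempt and no reset: what is moved stays moved. The work goes in short steps, Python scripts to look and compute and a tool call to move; the robot and the scene stay as the last step left them, time stands still between calls to the robot, and variables do not carry over. Pictures are saved under pics/ and viewed, at most 10 in all, crops included, and the job is handed in when it is done.

Besides the shell and the picture viewer there is one more tool, called after ">>>" as name(argument=value, ...) on one line, values as JSON. play_rows: Moves the arm, as the interface text tells. Scaled input: -1 to 1 covers 50 cm each way for a shift and 90 degrees each way for a turn. Its arguments: {"type":"object","properties":{"delta_pos":{"type":"array","items":{"type":"array","items":{"type":"number","minimum":-1,"maximum":1}}},"twist":{"type":"array","items":{"type":"number","minimum":-1,"maximum":1}},"grip":{"type":"number"},"squeeze":{"type":"number"}},"required":["delta_pos","twist"]}

```bash
ls; mkdir -p pics; python3 - <<'E'
from rig import r
import cv2,pickle
s=r.read_state();print(s)
for n in("side","top"):
    d=r.snapshot(n);cv2.imwrite(f"pics/{n}0.png",d["image"][:,:,::-1]);pickle.dump(d,open(f"{n}0.pkl","wb"))
    print(n,d["camera_matrix"],d["R"],d["t"])
E
```

```text
pics
{'clock': 0.0, 'joints': array([-1.46751185e+00,  5.28437692e-01,  1.43388470e+00, -2.70738582e-06,
        1.18140700e+00, -1.78469702e-01]), 'dq': array([ 4.80831442e-04, -1.77830385e-04, -1.47180439e-04, -2.47025729e-05,
        6.49912909e-04,  3.52860429e-04]), 'joint_efforts': array([-9.35920610e-06, -4.40043962e+01, -1.76592153e+01,  6.33513811e-02,
        5.82033175e-02, -1.66176224e-04]), 'ee_pos': array([ 173.74536518, -599.60870516,  221.59473358]), 'eef_rot': array([ 9.90092586e-01,  1.40412001e-01,  3.89025154e-05, -1.06766434e-03]), 'force': array([-0.06165741, -0.65074992,  0.32813449]), 'moment': array([ 0.02213369,  0.00540285, -0.00505938]), 'grip_force': 0.0, 'gripper_width': 0.9976363375183298}
side [[474.49259242   0.         322.9525779 ]
 [  0.         474.49259242 202.68496568]
 [  0.           0.           1.        ]] [[ 7.84907691e-01  6.19612569e-01 -4.25439787e-04]
 [ 4.93453581e-01 -6.25508013e-01 -6.04353613e-01]
 [-3.74731210e-01  4.74151864e-01 -7.96716091e-01]] [-400.04864621 -120.76412385 1857.57900494]
top [[432.54858852   0.         315.15867206]
 [  0.         432.54858852 200.47943942]
 [  0.           0.           1.        ]] [[ 0.02661795 -0.99964415  0.00175097]
 [-0.98723687 -0.02656263 -0.15702796]
 [ 0.1570186   0.00245114 -0.9875926 ]] [  23.54657643  458.85763172 1523.34980559]
```

View pics/side0.png

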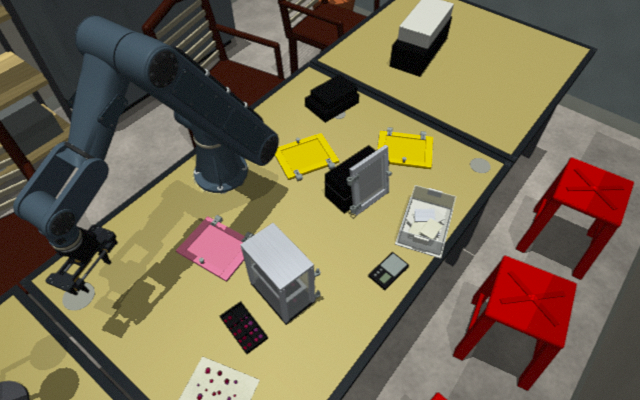

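View pics/top0.png

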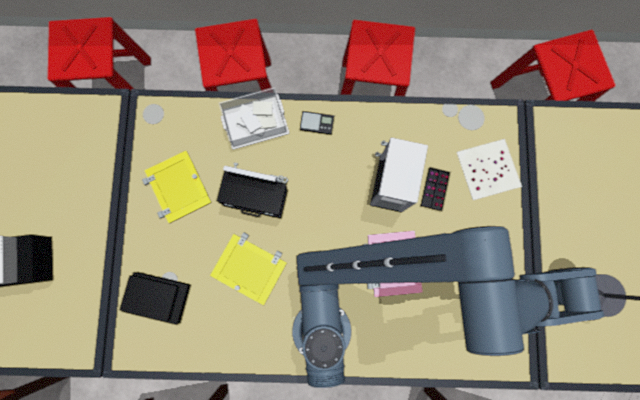

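The side view shows the grey framed door leaning on the black case at about (370,182), with the showcase at (283,270). In the top view the door's top rail is at (253,175), and the showcase is at (400,175) with pins near (380,153). The flat yellow doors (top 177,187 and 248,268) and the pink one (393,262) are decoys. I'll confirm this in an enlarged crop.

```bash
python3 - <<'E'
import cv2,numpy as np
a=cv2.imread("pics/side0.png");b=cv2.imread("pics/top0.png")
def c(i,x,y,w,h): return cv2.resize(i[y:y+h,x:x+w],(400,300),interpolation=cv2.INTER_CUBIC)
o=np.vstack([np.hstack([c(a,320,135,100,75),c(a,235,222,100,75)*1]),np.hstack([c(b,205,150,100,75),c(b,350,135,100,75)])])
cv2.imwrite("pics/crop1.png",o)
E
```

```text
(no output)
```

View pics/crop1.png

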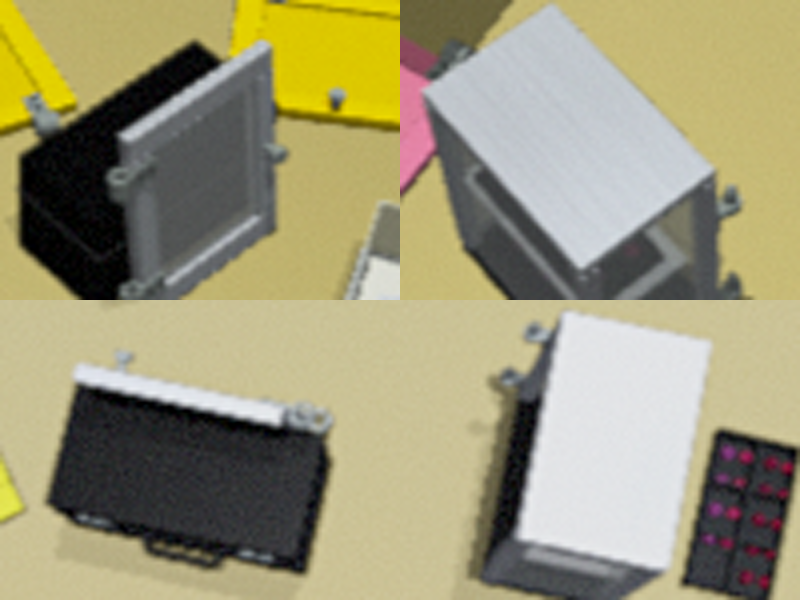

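The crop confirms it: the grey door has its knuckles on the -Y side and its knob towards +Y. The showcase front faces about +Y, with the pins at its +X corner. Next I'll fit both poses.

```bash
cat > h.py <<'E'
import numpy as np,pickle
from scipy.optimize import least_squares
from scipy.spatial.transform import Rotation as Ro
def proj(d,X):
    c=np.asarray(X)@d["R"].T+d["t"]; u=c@d["camera_matrix"].T; return u[:,:2]/u[:,2:]
def fit(obs,x0,lean=0):
    def pts(p,L):
        R=Ro.from_euler("ZY",[p[2],-lean],False).as_matrix()   # +lean: top towards +x(back)
        R=Ro.from_euler("Z",p[2]).as_matrix()@Ro.from_euler("Y",lean).as_matrix()
        return np.array(L)@R.T+[p[0],p[1],0]
    f=lambda p:np.concatenate([(proj(d,pts(p,L))-np.array(px)).ravel() for d,L,px in obs])
    s=least_squares(f,x0,x_scale=[100,100,1]); return s.x,s.fun.reshape(-1,2),pts
E
python3 - <<'E'
from h import *
t=pickle.load(open("top0.pkl","rb"));s=pickle.load(open("side0.pkl","rb"))
C=[[-60,95,244],[-60,-95,244],[60,95,244],[60,-95,244]]
p,r,_=fit([(t,C,[[391.75,138],[379.25,195],[427.5,145.5],[416.25,202.5]]),(s,C,[[313.25,265],[272.5,223.25],[280.5,289.5],[241.25,245]])],[560,-250,-1.7])
print("show",p,np.degrees(p[2]),r.round(1).tolist())
R=Ro.from_euler("Z",p[2]).as_matrix();pin=R@[-74,97,42]+[p[0],p[1],0];print("pin",pin)
print(proj(t,[pin+[0,0,159]]),proj(s,[pin+[0,0,159]]))
L1=[[-27,-74,110],[0,-85,220],[0,85,220]]
L2=[[-7,85,220],[-7,-85,220],[-7,-85,110],[-27,-74,110]]
q,r,_=fit([(t,L1,[[235.5,163.8],[224.5,169],[275.5,180]]),(s,L2[:2]+L2[3:],[[350,168.5],[387.5,146],[391,173.5]])],[600,230,np.radians(170)],np.radians(10))
print("door",q,np.degrees(q[2]),r.round(1).tolist())
R=Ro.from_euler("Z",q[2]).as_matrix()@Ro.from_euler("Y",np.radians(10)).as_matrix()
print("railtop",R@[0,0,220]+[q[0],q[1],0],R@[0,0,206]+[q[0],q[1],0])
E
```

```text
show [ 532.14619456 -242.48201079   -1.76490515] -101.1216162246303 [[-0.6, -1.0], [0.2, -0.9], [0.6, -0.6], [1.0, -0.0], [0.7, -0.8], [0.5, -1.3], [-0.7, 0.0], [-1.5, -0.8]]
pin [ 641.59855127 -188.58227413   42.        ]
[[384.8131712  139.44062671]] [[318.30808991 269.41101335]]
door [545.51235837 241.72001077   2.93557424] 168.19601440726228 [[0.8, -0.2], [-0.9, -0.4], [-0.7, 0.5], [0.8, 1.0], [-0.1, -0.3], [-1.3, 0.1]]
railtop [508.11762349 249.53489272 216.65770566] [510.49728843 249.03758205 202.87039712]
```

>>> play_rows(delta_pos=[[0,0,-0.08],[0,0,-0.16],[0,0,-0.217],[0.725,-0.665,-0.217],[0.725,-0.665,-0.217],[0.725,-0.665,-0.217],[0.725,-0.665,-0.217],[0.725,-0.665,-0.217],[0.725,-0.665,-0.217],[0.725,-0.665,-0.217],[0.725,-0.665,-0.217],[0.725,-0.665,-0.217],[0.725,-0.665,-0.217],[0.725,-0.665,-0.217],[0.725,-0.665,-0.217],[0.725,-0.665,-0.217],[0.725,-0.665,-0.217]], twist=[0,0,0,0,0,0,0,0,0,0,0,0,0,0,0,0,0], grip=1)

```text
clock: 1.52
ee_pos: [429.8, -178.4, 330.8]
eef_rot: [0.99, 0.143, -0.0, -0.0]
force: [0.9, -0.5, -0.0]
gripper_width: 1.003
grip_force: 0.0
```

```bash
cat >> h.py <<'E'
def go(s,xyz,yaw_y=None):
    "normalised tool-axes shift (and twist) to reach xyz with closing axis at yaw_y deg"
    R=Ro.from_quat(s["eef_rot"]).as_matrix(); y=np.degrees(np.arctan2(R[1,1],R[0,1]))
    d=R.T@(np.array(xyz)-s["ee_pos"])/500
    tw=None if yaw_y is None else -((yaw_y-y+90)%180-90)/90
    print("at",s["ee_pos"].round(1),"yaw",y.round(2),"t",round(s["clock"],2),"| shift",d.round(4),"twist",tw,"F",s["force"].round(1))
E
python3 - <<'E'
from h import *
from rig import r
go(r.read_state(),[512,249,330],-11.8)
E
```

```text
at [ 429.8 -178.4  330.8] yaw -73.6 t 1.52 | shift [ 0.399  -0.7737  0.0015] twist -0.6866838503329031 F [ 0.9 -0.5 -0. ]
```

>>> play_rows(delta_pos=[[0.4,-0.774,0],[0.4,-0.774,0],[0.4,-0.774,0],[0.4,-0.774,0],[0.4,-0.774,0],[0.4,-0.774,0],[0.4,-0.774,0],[0.4,-0.774,0],[0.4,-0.774,0],[0.4,-0.774,0],[0.4,-0.774,0],[0.4,-0.774,0],[0.4,-0.774,0],[0.4,-0.774,0],[0.4,-0.774,0]], twist=[-0.687,-0.687,-0.687,-0.687,-0.687,-0.687,-0.687,-0.687,-0.687,-0.687,-0.687,-0.687,-0.687,-0.687,-0.687])

```text
clock: 2.77
ee_pos: [514.2, 245.1, 330.9]
eef_rot: [0.778, 0.628, -0.001, 0.0]
force: [-0.9, -0.0, 0.3]
gripper_width: 0.999
grip_force: 0.0
```

```bash
python3 - <<'E'
from h import *
from rig import r
import cv2
s=r.read_state();d=r.snapshot("wrist");print(s["ee_pos"],s["joints"].round(3),d["camera_matrix"].tolist(),d["T_tool_cam"].round(3).tolist())
d["s"]=s;pickle.dump(d,open("w1.pkl","wb"));cv2.imwrite("pics/w1.png",d["image"][:,:,::-1])
E
```

```text
[514.15914688 245.11284872 330.90621714] [ 2.490e-01  3.450e-01  1.431e+00 -1.000e-03  1.367e+00  4.620e-01] [[291.2280959944349, 0.0, 322.90645266348594], [0.0, 291.2280959944349, 194.2137458520171], [0.0, 0.0, 1.0]] [[0.0, -0.971, -0.24, 65.955], [1.0, 0.0, 0.001, 0.744], [-0.001, -0.24, 0.971, -161.792], [0.0, 0.0, 0.0, 1.0]]
```

View pics/w1.png

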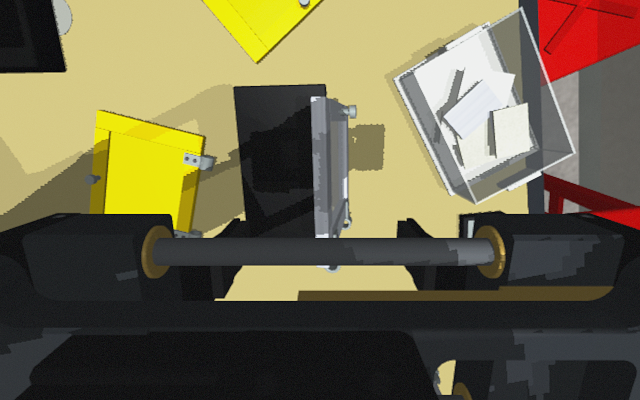

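The wrist view shows the door rail running almost straight up the picture, with its free end at (311–325, 97), the knob at (350,112) and the rail passing under the finger bridge at (318–328, 230). So yaw already matches. Next I'll backproject the rail.

```bash
cat >> h.py <<'E'
def wcam(d):
    R=Ro.from_quat(d["s"]["eef_rot"]).as_matrix();T=d["T_tool_cam"]
    Rc=R@T[:3,:3];c=R@T[:3,3]+d["s"]["ee_pos"];return dict(R=Rc.T,t=-Rc.T@c,camera_matrix=d["camera_matrix"])
def back(d,px,z):
    v=d["R"].T@np.linalg.solve(d["camera_matrix"],[px[0],px[1],1]);c=-d["R"].T@d["t"];return c+v*(z-c[2])/v[2]
E
python3 - <<'E'
from h import *
d=pickle.load(open("w1.pkl","rb"));w=wcam(d)
for px in[(311,97),(325,97),(314,220),(326,235)]:print(px,back(w,px,217).round(1))
R=Ro.from_euler("Z",2.9356).as_matrix()@Ro.from_euler("Y",np.radians(10)).as_matrix()
L=[[7,-85,220],[-7,-85,220],[7,0,220],[-7,0,220],[7,85,220],[-27,-74,110]]
print(proj(w,np.array(L)@R.T+[545.5,241.7,0]).round(0))
go(d["s"],[511,248,184],-11.8)
E
```

```text
(311, 97) [523.1 333.1 217. ]
(325, 97) [535.4 330.4 217. ]
(314, 220) [500.3 218.6 217. ]
(326, 235) [508.7 200.5 217. ]
[[306.  97.]
 [321.  97.]
 [308. 189.]
 [322. 189.]
 [309. 268.]
 [353. 113.]]
at [514.2 245.1 330.9] yaw -12.18 t 2.77 | shift [ 0.0046 -0.0073  0.2938] twist -0.004189071545937395 F [-0.9 -0.   0.3]
```

>>> play_rows(delta_pos=[[0.007,-0.004,0.07],[0.007,-0.004,0.14],[0.007,-0.004,0.21],[0.007,-0.004,0.26],[0.007,-0.004,0.294],[0.007,-0.004,0.294],[0.007,-0.004,0.294]], twist=[0,0,0,0,0,0,0])

```text
clock: 3.4
ee_pos: [512.7, 249.9, 183.7]
eef_rot: [0.778, 0.629, -0.001, -0.0]
force: [-0.4, -0.2, 0.8]
gripper_width: 0.996
grip_force: 0.0
```

>>> play_rows(delta_pos=[[0,0,0],[0,0,0],[0,0,0],[0,0,0],[0,0,0],[0,0,0],[0,0,0],[0,0,0]], twist=[0,0,0,0,0,0,0,0], grip=0.3, squeeze=5)

```text
clock: 4.07
ee_pos: [512.8, 251.1, 184.1]
eef_rot: [0.777, 0.629, 0.0, 0.0]
force: [-0.0, -0.3, 0.2]
gripper_width: 0.475
grip_force: 0.0
```

>>> play_rows(delta_pos=[[0,0,0],[0,0,0],[0,0,0],[0,0,0],[0,0.01,0],[0,0.02,0],[0,0.03,0],[0,0.04,0],[0,0.05,0],[0,0.06,0],[0,0.067,0],[0,0.067,0],[0,0.067,0]], twist=[0,0,0,0,0,0,0,0,0,0,0,0,0])

```text
clock: 5.15
ee_pos: [545.8, 244.0, 184.0]
eef_rot: [0.777, 0.629, -0.0, -0.0]
force: [0.5, 0.2, 0.1]
gripper_width: 0.301
grip_force: 0.0
```

```bash
python3 - <<'E'
from h import *
from rig import r
import cv2
print(r.read_state()["force"],r.read_state()["grip_force"])
d=r.snapshot("side");cv2.imwrite("pics/s2.png",cv2.resize(d["image"][80:280,220:490,::-1],(800,592),interpolation=cv2.INTER_CUBIC))
E
```

```text
[0.45759031 0.19804692 0.1419548 ] 0.0
```

View pics/s2.png

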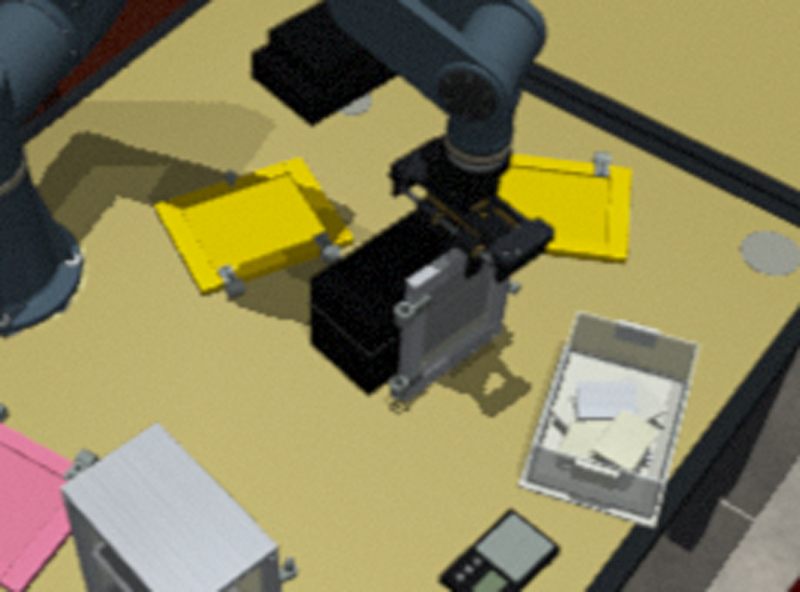

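The door now stands upright between the fingers, beside the case (rail at about (455,265) in the crop). I'll grip it firmly and lift.

>>> play_rows(delta_pos=[[0,0,0],[0,0,0],[0,0,0],[0,0,0],[0,0,0],[0,0,0],[0,0,0],[0,0,0]], twist=[0,0,0,0,0,0,0,0], grip=0, squeeze=45)

```text
clock: 5.87
ee_pos: [545.5, 244.2, 184.1]
eef_rot: [0.777, 0.629, -0.0, -0.0]
force: [-0.7, 0.5, 0.5]
gripper_width: 0.156
grip_force: 44.7
```

>>> play_rows(delta_pos=[[0,0.002,-0.01],[0,0.006,-0.02],[0,0.01,-0.03],[0,0.02,-0.05],[0,0.03,-0.07],[0,0.04,-0.09],[0,0.04,-0.11],[0,0.04,-0.12],[0,0.04,-0.12],[0,0.04,-0.12]], twist=[0,0,0,0,0,0,0,0,0,0])

```text
clock: 6.7
ee_pos: [564.8, 240.0, 244.2]
eef_rot: [0.777, 0.629, -0.0, -0.0]
force: [0.2, 0.3, -2.5]
gripper_width: 0.158
grip_force: 44.7
```

```bash
python3 - <<'E'
from h import *
from rig import r
import cv2
s=r.read_state();print(s["force"],s["moment"],s["gripper_width"]*87)
d=r.snapshot("wrist");d["s"]=s;pickle.dump(d,open("w3.pkl","wb"));b=r.snapshot("side")
im=np.vstack([cv2.resize(d["image"][60:300,170:490],(560,420)),])
c=cv2.resize(b["image"][130:230,320:420],(420,420),interpolation=cv2.INTER_CUBIC)
cv2.imwrite("pics/w3.png",np.hstack([cv2.resize(d["image"][40:300,200:460],(400,400)),cv2.resize(c,(400,400))])[:,:,::-1])
E
```

```text
[ 0.16509981  0.31580365 -2.54591645] [-0.05068246 -0.10436078  0.00357195] 13.713395034652288
```

View pics/w3.png

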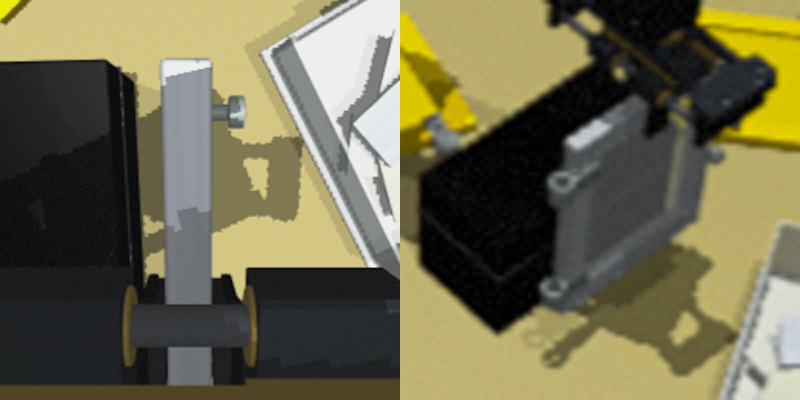

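The door hangs vertically in the grip, about 60 mm up (left: rail centred between the fingers, free end at (187,60); right: both knuckles clear of the table). I'll carry it to the open side of the pins so the wrist camera can measure them.

```bash
python3 - <<'E'
from h import *
from rig import r
d=pickle.load(open("w3.pkl","rb"));w=wcam(d);s=d["s"]
z=s["ee_pos"][2]+36
R=Ro.from_quat(s["eef_rot"]).as_matrix()
for px in[(306,79),(338,79),(308,220),(337,220)]:print((R.T@(back(w,px,z)-s["ee_pos"])).round(1))
go(s,[590,20,284],None);go(s,[750,-252,284],-11.1)
E
```

```text
[ 82.9  -6.  -36. ]
[ 82.9   6.9 -36. ]
[ 22.8  -5.9 -36. ]
[ 22.8   7.3 -36. ]
at [564.8 240.  244.2] yaw -12.02 t 6.7 | shift [-0.4197  0.141  -0.0796] twist None F [ 0.2  0.3 -2.5]
at [564.8 240.  244.2] yaw -12.02 t 6.7 | shift [-0.8852  0.5672 -0.0797] twist -0.010227680990275208 F [ 0.2  0.3 -2.5]
```

>>> play_rows(delta_pos=[[-0.02,0,-0.04],[-0.08,0.03,-0.08],[-0.15,0.05,-0.08],[-0.22,0.07,-0.08],[-0.29,0.1,-0.08],[-0.36,0.12,-0.08],[-0.42,0.14,-0.08],[-0.48,0.2,-0.08],[-0.53,0.25,-0.08],[-0.58,0.3,-0.08],[-0.63,0.35,-0.08],[-0.68,0.4,-0.08],[-0.73,0.45,-0.08],[-0.78,0.5,-0.08],[-0.83,0.54,-0.08],[-0.87,0.56,-0.08],[-0.885,0.567,-0.08],[-0.885,0.567,-0.08],[-0.885,0.567,-0.08],[-0.885,0.567,-0.08]], twist=[0,0,0,0,0,0,0,-0.01,-0.01,-0.01,-0.01,-0.01,-0.01,-0.01,-0.01,-0.01,-0.01,-0.01,-0.01,-0.01])

```text
clock: 8.47
ee_pos: [749.7, -249.7, 283.8]
eef_rot: [0.772, 0.636, 0.0, -0.001]
force: [0.4, -1.2, -2.8]
gripper_width: 0.156
grip_force: 44.7
```

```bash
python3 - <<'E'
from h import *
from rig import r
import cv2
s=r.read_state();print(s["ee_pos"],s["dq"].round(3),s["joints"].round(2))
d=r.snapshot("wrist");d["s"]=s;pickle.dump(d,open("w4.pkl","wb"));w=wcam(d)
p=np.array([641.6,-188.6,0]);print(proj(w,[p+[0,0,201],p+[0,0,180],p+[0,0,63],p+[0,0,42]]).round(0))
cv2.imwrite("pics/w4.png",cv2.resize(d["image"][0:220,60:360,::-1],(800,587),interpolation=cv2.INTER_CUBIC))
E
```

```text
[ 749.71917329 -249.66802182  283.76779221] [ 0.012 -0.013 -0.005 -0.005 -0.002 -0.002] [-0.46  0.73  0.86  0.    1.55 -0.27]
[[181. 155.]
 [192. 153.]
 [232. 144.]
 [236. 143.]]
```

View pics/w4.png

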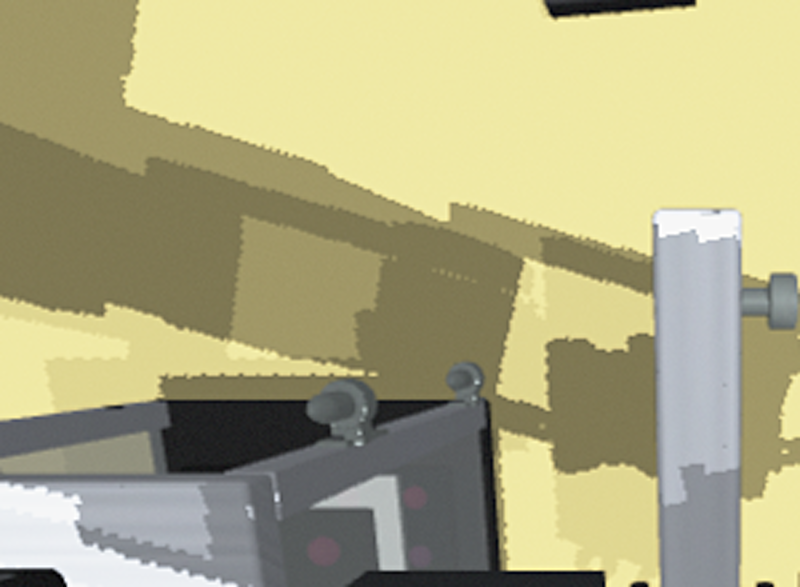

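The upper pin's shoulder is at about (192,151) full-image pixels and the lower pin's at (235,142), both within 1–2 px of prediction. The door's free end is at (305–338, 79). I'll refine the pin position numerically by comparing silhouettes.

```bash
python3 - <<'E'
from h import *
import cv2
d=pickle.load(open("w4.pkl","rb"));w=wcam(d)
im=d["image"].astype(int);sat=im.max(2)-im.min(2);v=im.max(2)
m=((sat<22)&(v>55)&(v<190))
for y in range(136,170):print(y,"".join("#" if m[y,x] else "." for x in range(170,250)))
E
```

```text
136 ............................................................#########...........
137 ...........................................................###########..........
138 ...........................................................############.........
139 ..........................................................#############.........
140 ..........................................................#############.........
141 .........................................................###############........
142 ................#########................................###############........
143 .............##############..............................###########.##.........
144 ............################..............................#############.........
145 ...........##################..............................############.........
146 ..........####################..............................##########..........
147 ..........####################...............................#########..........
148 ........#######################..............................#########......
[... 1089 characters left out ...]
##########..........
162 ..............########################################################..........
163 ..............########################################################..........
164 ............##########################################################....#.....
165 .........#############################################################....#.....
166 .......#################.#############################################....#.....
167 ....###################################################################...#.....
168 .######################################################################...#.....
169 #######################################################################.........
```

```bash
python3 - <<'E'
from h import *
import cv2
d=pickle.load(open("w4.pkl","rb"));w=wcam(d)
im=d["image"].astype(int);sat=im.max(2)-im.min(2);v=im.max(2)
m=((sat<22)&(v>55)&(v<190)).astype(np.uint8)
a=np.linspace(0,2*np.pi,40)
def sil(x,y,z0,S=8):
    o=np.zeros((36*S,80*S),np.uint8)
    def hull(cs):
        P=np.vstack([np.c_[x+r*np.cos(a),y+r*np.sin(a),np.full(40,z)] for r,z in cs])
        q=((proj(w,P)-[170,136]+.5)*S).astype(np.int32);cv2.fillConvexPoly(o,cv2.convexHull(q),1)
    hull([(8.5,z0),(8.5,z0-4)]);hull([(5,z0),(5,z0+12),(4,z0+17),(1.5,z0+21)])
    return cv2.resize(o.astype(np.float32),(80,36),interpolation=cv2.INTER_AREA)
t=m[136:172,170:250]
R=Ro.from_quat(d["s"]["eef_rot"]).as_matrix()
for z0,sl in((180,np.s_[0:19,0:36]),(42,np.s_[0:9,54:78])):
    best=min((np.abs(sil(x,y,z0)[sl]-t[sl]).sum(),x,y) for x in np.arange(634,648,.5) for y in np.arange(-195,-180,.5))
    print(z0,best,(R.T@(np.array([best[1],best[2],z0])-d["s"]["ee_pos"])).round(1))
mm=t.sum();ys=np.argwhere(im[70:90,322].max(1)>0)
g=v[70:90,321];print(g); print(v[100,298:345])
E
```

```text
180 (np.float32(20.0), np.float64(639.5), np.float64(-186.5)) [  40.7 -120.1  104. ]
42 (np.float32(7.34375), np.float64(638.5), np.float64(-186.0)) [  40.8 -120.9  242. ]
[240 239 239 239 240 239 241 233 202 250 248 247 247 247 247 248 247 244
 196 200]
[127 128 128 126 127 126 117 138 169 186 198 199 201 199 197 195 196 196
 200 200 199 204 201 201 201 205 204 203 200 201 197 194 196 198 202 203
 207 199 182 152 225 243 240 240 239 239 240]
```

>>> play_rows(delta_pos=[[0.04,0,0.02],[0.1,0,0.04],[0.16,0,0.06],[0.22,0,0.08],[0.26,-0.03,0.08],[0.2786,-0.08,0.08],[0.2786,-0.13,0.08],[0.2786,-0.17,0.08],[0.2786,-0.2,0.08],[0.2786,-0.225,0.08],[0.2786,-0.24,0.08],[0.2786,-0.2514,0.08],[0.2786,-0.2514,0.08],[0.2786,-0.2514,0.08],[0.2786,-0.2514,0.08],[0.2786,-0.2514,0.08]], twist=[0,0,0,0,0,0,0,0,0,0,0,0,0,0,0,0])

```text
clock: 9.85
ee_pos: [654.5, -91.2, 244.0]
eef_rot: [0.772, 0.635, 0.0, 0.0]
force: [-0.7, 1.0, -2.8]
gripper_width: 0.152
grip_force: 44.8
```

```bash
python3 - <<'E'
from h import *
from rig import r
import cv2
s=r.read_state();go(s,[653.0,-88.9,222],-11.04)
b=r.snapshot("side");t=r.snapshot("top")
pickle.dump((s,b,t),open("st5.pkl","wb"))
P=np.array([639,-186.3,0])
print(proj(b,[P+[0,0,201],P+[0,0,63],P+[0,0,250]]).round(0),proj(t,[P+[0,0,201],P+[0,0,250]]).round(0))
c=lambda d,x,y,n:cv2.resize(d["image"][y:y+n,x:x+n],(400,400),interpolation=cv2.INTER_CUBIC)
cv2.imwrite("pics/st5.png",np.hstack([c(b,275,215,90),c(t,340,90,90)])[:,:,::-1])
E
```

```text
at [654.5 -91.2 244. ] yaw -11.13 t 9.85 | shift [ 0.004  -0.004   0.0439] twist -0.0010158324796216158 F [-0.7  1.  -2.8]
[[318. 268.]
 [318. 290.]
 [318. 260.]] [[384. 140.]
 [387. 136.]]
```

View pics/st5.png

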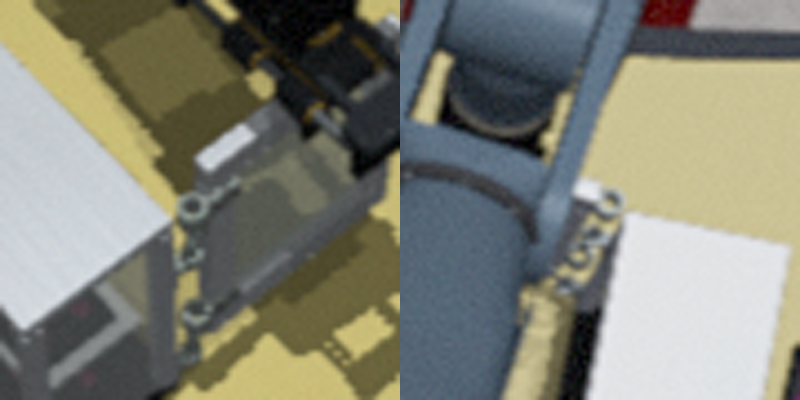

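The side crop shows both knuckles standing directly above their pins, at (192,208) over (190,258) and (195,312) over (190,350). I'll lower in stages and watch the force.

>>> play_rows(delta_pos=[[0.002,-0.002,0.015],[0.002,-0.002,0.03],[0.002,-0.002,0.045],[0.002,-0.002,0.052],[0.002,-0.002,0.058],[0.002,-0.002,0.062],[0.002,-0.002,0.062],[0.002,-0.002,0.062]], twist=[0,0,0,0,0,0,0,0])

```text
clock: 10.62
ee_pos: [652.7, -89.7, 212.9]
eef_rot: [0.772, 0.635, -0.0, -0.0]
force: [-0.3, 0.0, -3.0]
gripper_width: 0.159
grip_force: 44.8
```

>>> play_rows(delta_pos=[[0,0,0.004],[0,0,0.008],[0,0,0.012],[0,0,0.016],[0,0,0.016],[0,0,0.016]], twist=[0,0,0,0,0,0])

```text
clock: 11.12
ee_pos: [652.3, -89.8, 204.4]
eef_rot: [0.772, 0.635, -0.001, -0.001]
force: [-2.7, -0.7, -2.3]
gripper_width: 0.158
grip_force: 44.9
```

```bash
python3 - <<'E'
from rig import r
s=r.read_state();print(s["ee_pos"],s["force"],s["moment"])
E
```

```text
[652.31621499 -89.7554091  204.41049668] [-2.6502563  -0.74017138 -2.32790069] [ 0.07861573  0.61590235 -0.229435  ]
```

Contact is light: the pin pushes the door towards -X with 2.7 N, so the knuckles are engaged. I'll ease 0.7 mm that way and carry on down.

>>> play_rows(delta_pos=[[0,-0.0015,0.002],[0,-0.0015,0.004],[0,-0.0015,0.007],[0,-0.0015,0.01],[0,-0.0015,0.013],[0,-0.0015,0.013],[0,-0.0015,0.013]], twist=[0,0,0,0,0,0,0])

```text
clock: 11.7
ee_pos: [652.1, -89.8, 198.3]
eef_rot: [0.772, 0.635, -0.0, -0.0]
force: [-1.9, -0.5, -2.7]
gripper_width: 0.157
grip_force: 45.0
```

>>> play_rows(delta_pos=[[0,0,0.001],[0,0,0.002],[0,0,0.003],[0,0,0.003],[0,0,0.003]], twist=[0,0,0,0,0])

```text
clock: 12.12
ee_pos: [652.2, -89.7, 197.0]
eef_rot: [0.772, 0.635, -0.0, -0.0]
force: [-2.2, 0.6, -2.3]
gripper_width: 0.156
grip_force: 45.0
```

>>> play_rows(delta_pos=[[0,0,0.001],[0,0,0.002],[0,0,0.003],[0,0,0.003],[0,0,0.003]], twist=[0,0,0,0,0])

```text
clock: 12.53
ee_pos: [652.4, -89.6, 195.9]
eef_rot: [0.772, 0.635, 0.0, 0.0]
force: [-2.6, 0.7, -0.4]
gripper_width: 0.155
grip_force: 45.0
```

>>> play_rows(delta_pos=[[0,0,0.001],[0,0,0.002],[0,0,0.003],[0,0,0.003],[0,0,0.003]], twist=[0,0,0,0,0])

```text
clock: 12.95
ee_pos: [653.1, -89.5, 195.4]
eef_rot: [0.772, 0.635, 0.001, 0.001]
force: [-2.8, 2.2, 6.1]
gripper_width: 0.157
grip_force: 45.2
```

The door is seated: Fz rose by about 9 N at TCP z 195.4, against an expected 196. I'll release and rise.

>>> play_rows(delta_pos=[[0,0,-0.002],[0,0,-0.002],[0,0,-0.002],[0,0,-0.002],[0,0,-0.002],[0,0,-0.002],[0,0,-0.002],[0,0,-0.03],[0,0,-0.08],[0,0,-0.14],[0,0,-0.2],[0,0,-0.2],[0,0,-0.2]], twist=[0,0,0,0,0,0,0,0,0,0,0,0,0], grip=0.8)

```text
clock: 14.03
ee_pos: [653.6, -90.0, 296.6]
eef_rot: [0.772, 0.635, 0.002, 0.002]
force: [-1.4, 0.2, -0.3]
gripper_width: 0.794
grip_force: 0.0
```

```bash
python3 - <<'E'
from h import *
from rig import r
import cv2
s=r.read_state();go(s,[653,-89,295],None)
b=r.snapshot("side");d=r.snapshot("wrist");d["s"]=s;pickle.dump(d,open("w6.pkl","wb"))
cv2.imwrite("pics/w6.png",np.hstack([cv2.resize(b["image"][215:305,275:365],(400,400),interpolation=cv2.INTER_CUBIC),cv2.resize(d["image"][0:320,160:480],(400,400))])[:,:,::-1])
E
```

```text
at [653.6 -90.  296.6] yaw -11.12 t 14.03 | shift [ 0.0018 -0.0015  0.0033] twist None F [-1.4  0.2 -0.3]
```

View pics/w6.png

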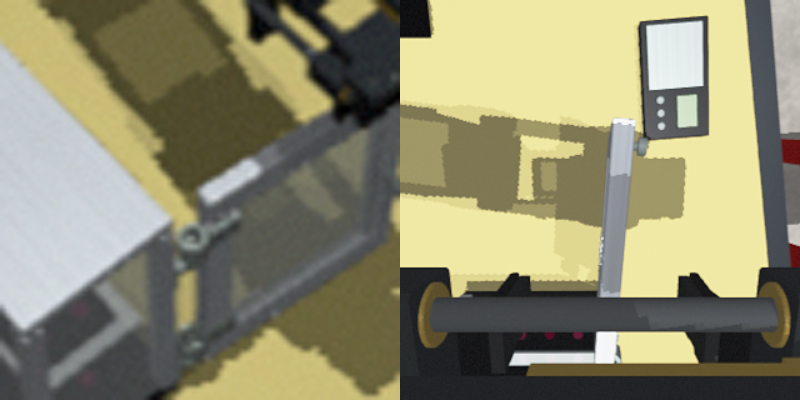

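Both knuckles sit down on their pins, with the shoulders hidden at (190,240) and (190,345) in the left crop. The door stands about square open, its rail running from (622,122) to (605,360) in the right crop. Next: closed fingers to the front side near the free edge, then an arc about the pin.

```bash
cat >> h.py <<'E'
def arc(s,phis,z,clear=0,rho=147,off=17,yref=78.9):
    pin=np.array([638.6,-187.4])
    R=Ro.from_quat(s["eef_rot"]).as_matrix(); y0=np.degrees(np.arctan2(R[1,1],R[0,1]))
    for f in phis:
        u=np.radians(168.9-f);n=np.radians(78.9-f)
        p=pin+rho*np.array([np.cos(u),np.sin(u)])+(off+clear)*np.array([np.cos(n),np.sin(n)])
        d=R.T@(np.r_[p,z]-s["ee_pos"])/500
        print(f,p.round(0),d.round(3).tolist(),round(-(yref-f-y0)/90,3))
E
python3 - <<'E'
from h import *
from rig import r
s=r.read_state();arc(s,[95],296,30);arc(s,[95],208,30);print(s["joints"])
E
```

```text
95 [725. -59.] [0.088, 0.131, -0.006] 0.055
95 [725. -59.] [0.088, 0.132, 0.17] 0.055
[-3.06064890e-01  5.10048892e-01  1.25821960e+00 -2.75785533e-05
  1.37502432e+00 -1.11902642e-01]
```

>>> play_rows(delta_pos=[[0.05,0.07,0],[0.088,0.131,0],[0.088,0.131,0],[0.088,0.131,0],[0.088,0.131,0],[0.088,0.131,0],[0.088,0.131,0],[0.088,0.131,0],[0.088,0.131,0],[0.088,0.131,0],[0.088,0.131,0],[0.088,0.131,0.05],[0.088,0.131,0.1],[0.088,0.131,0.15],[0.088,0.131,0.172],[0.088,0.131,0.172],[0.088,0.131,0.172]], twist=[0.05,0.05,0.05,0.05,0.05,0.05,0.05,0.05,0.05,0.05,0.05,0.05,0.05,0.05,0.05,0.05,0.05], grip=0, squeeze=10)

```text
clock: 15.55
ee_pos: [725.1, -59.2, 208.0]
eef_rot: [0.797, 0.604, -0.0, -0.0]
force: [1.0, -0.2, 0.1]
gripper_width: 0.005
grip_force: 0.0
```

```bash
python3 - <<'E'
from h import *
from rig import r
s=r.read_state();print(s["gripper_width"],s["ee_pos"]);arc(s,[95],208,15);arc(s,[95],208,5);arc(s,range(92,43,-3),208)
E
```

```text
0.005218405041100979 [725.13888144 -59.21146654 207.98017015]
95 [710. -55.] [-0.0, -0.031, -0.0] 0.005
95 [701. -52.] [0.0, -0.051, -0.0] 0.005
92 [688. -48.] [0.002, -0.077, -0.0] -0.028
89 [681. -46.] [0.002, -0.092, 0.0] -0.061
86 [674. -44.] [0.002, -0.108, 0.0] -0.095
83 [666. -42.] [0.001, -0.123, 0.0] -0.128
80 [658. -41.] [-0.0, -0.138, 0.0] -0.161
77 [651. -40.] [-0.003, -0.154, 0.0] -0.195
74 [643. -39.] [-0.006, -0.169, 0.0] -0.228
71 [635. -39.] [-0.01, -0.184, 0.0] -0.261
68 [627. -40.] [-0.015, -0.199, 0.0] -0.295
65 [620. -41.] [-0.021, -0.213, 0.0] -0.328
62 [612. -42.] [-0.027, -0.227, 0.0] -0.361
59 [605. -43.] [-0.034, -0.241, 0.0] -0.395
56 [597. -45.] [-0.042, -0.254, 0.0] -0.428
53 [590. -48.] [-0.051, -0.267, 0.0] -0.461
50 [582. -50.] [-0.06, -0.28, 0.0] -0.495
47 [575. -54.] [-0.07, -0.292, 0.0] -0.528
44 [568. -57.] [-0.08, -0.303, 0.0] -0.561
```

>>> play_rows(delta_pos=[[0,-0.03,0],[0,-0.051,0],[0,-0.065,0],[0.002,-0.077,0],[0.002,-0.092,0],[0.002,-0.108,0],[0.001,-0.123,0],[0,-0.138,0],[-0.003,-0.154,0],[-0.006,-0.169,0],[-0.01,-0.184,0],[-0.015,-0.199,0],[-0.021,-0.213,0],[-0.027,-0.227,0],[-0.034,-0.241,0],[-0.042,-0.254,0],[-0.051,-0.267,0],[-0.06,-0.28,0],[-0.07,-0.292,0],[-0.08,-0.303,0]], twist=[0,0,-0.01,-0.028,-0.061,-0.095,-0.128,-0.161,-0.195,-0.228,-0.261,-0.295,-0.328,-0.361,-0.395,-0.428,-0.461,-0.495,-0.528,-0.561])

```text
clock: 17.22
ee_pos: [569.4, -57.3, 210.1]
eef_rot: [0.461, 0.887, 0.0, 0.002]
force: [0.4, 0.1, -0.1]
gripper_width: 0.004
grip_force: 0.1
```

```bash
python3 - <<'E'
from h import *
from rig import r
import cv2
s=r.read_state();d=r.snapshot("wrist");d["s"]=s;pickle.dump(d,open("w7.pkl","wb"))
w=wcam(d);pin=np.array([638.6,-187.4])
for f in(35,40,44,50):
    u=np.radians(168.9-f);n=np.radians(78.9-f);print(f,proj(w,[np.r_[pin+182*np.array([np.cos(u),np.sin(u)])+k*np.array([np.cos(n),np.sin(n)]),232] for k in(2,-12)]).round(0).tolist())
print(s["force"]);arc(s,range(41,4,-3),208)
v=d["image"].max(2)
for y in(60,100,140): print(y,v[y,200:420:4].tolist())
E
```

```text
35 [[231.0, 188.0], [203.0, 192.0]]
40 [[263.0, 185.0], [235.0, 187.0]]
44 [[289.0, 184.0], [261.0, 184.0]]
50 [[328.0, 187.0], [300.0, 184.0]]
[ 0.42182098  0.09472398 -0.0984957 ]
41 [562. -61.] [0.003, -0.017, 0.004] -0.032
38 [555. -65.] [0.003, -0.032, 0.004] -0.065
35 [549. -70.] [0.003, -0.048, 0.004] -0.098
32 [543. -75.] [0.002, -0.063, 0.004] -0.132
29 [537. -80.] [0.0, -0.079, 0.004] -0.165
26 [532. -85.] [-0.002, -0.094, 0.004] -0.198
23 [526. -91.] [-0.006, -0.109, 0.004] -0.232
20 [522. -97.] [-0.01, -0.124, 0.004] -0.265
17 [ 517. -103.] [-0.015, -0.139, 0.004] -0.298
14 [ 513. -110.] [-0.02, -0.153, 0.004] -0.332
11 [ 509. -116.] [-0.027, -0.167, 0.004] -0.365
8 [ 505. -123.] [-0.034, -0.181, 0.004] -0.398
5 [ 502. -130.] [-0.042, -0.194, 0.004] -0.432
60 [239, 239, 236, 223, 216, 126, 126, 131, 123, 128, 127, 128, 125, 127, 126, 125, 128, 126, 126, 127, 128, 126, 127, 126, 126, 126, 126, 127, 126, 125, 126, 128, 166, 235, 239, 240, 239, 240, 239, 239, 239, 240, 239, 240, 240, 239, 239, 240, 239, 239, 239, 239, 240, 239, 239]
100 [239, 240, 239, 240, 233, 224, 224, 224, 223, 226, 128, 126, 126, 127, 128, 127, 127, 126, 126, 128, 128, 128, 127, 127, 129, 136, 227, 224, 225, 224, 224, 235, 240, 240, 238, 161, 163, 129, 125, 179, 225, 224, 224, 234, 239, 240, 240, 239, 239, 240, 240, 239, 239, 239, 240]
140 [239, 239, 240, 240, 240, 239, 223, 224, 224, 223, 224, 224, 223, 223, 223, 202, 127, 127, 127, 127, 128, 126, 167, 222, 224, 126, 126, 129, 127, 127, 125, 127, 128, 123, 125, 127, 125, 128, 127, 126, 127, 126, 126, 161, 162, 162, 160, 190, 162, 161, 161, 160, 158, 240, 239]
```

>>> play_rows(delta_pos=[[0.003,-0.017,0.002],[0.003,-0.032,0.004],[0.003,-0.048,0.004],[0.002,-0.063,0.004],[0,-0.079,0.004],[-0.002,-0.094,0.004],[-0.006,-0.109,0.004],[-0.01,-0.124,0.004],[-0.015,-0.139,0.004],[-0.02,-0.153,0.004],[-0.027,-0.167,0.004],[-0.034,-0.181,0.004],[-0.034,-0.181,0.004],[-0.034,-0.181,0.004]], twist=[-0.032,-0.065,-0.098,-0.132,-0.165,-0.198,-0.232,-0.265,-0.298,-0.332,-0.365,-0.398,-0.398,-0.398])

```text
clock: 18.43
ee_pos: [504.9, -123.1, 207.2]
eef_rot: [0.169, 0.986, -0.0, 0.001]
force: [1.0, 0.4, 0.6]
gripper_width: 0.006
grip_force: 0.0
```

```bash
python3 - <<'E'
from h import *
from rig import r
import cv2
s=r.read_state();print(s["force"]);arc(s,range(8,-6,-1),208)
d=r.snapshot("wrist");d["s"]=s;pickle.dump(d,open("w8.pkl","wb"))
w=wcam(d);pin=np.array([638.6,-187.4])
for f in(0,4,8):
    u=np.radians(168.9-f);n=np.radians(78.9-f);print(f,proj(w,[np.r_[pin+182*np.array([np.cos(u),np.sin(u)])+k*np.array([np.cos(n),np.sin(n)]),232] for k in(2,-12)]).round(0).tolist())
cv2.imwrite("pics/w8.png",cv2.resize(d["image"][0:330,120:560,::-1],(800,600)))
E
```

```text
[0.99283817 0.4152211  0.64308418]
8 [ 505. -123.] [-0.001, -0.0, -0.002] -0.004
7 [ 504. -126.] [-0.0, -0.005, -0.002] -0.015
6 [ 503. -128.] [0.0, -0.01, -0.002] -0.026
5 [ 502. -130.] [0.001, -0.016, -0.002] -0.037
4 [ 501. -133.] [0.001, -0.021, -0.002] -0.048
3 [ 500. -135.] [0.001, -0.026, -0.002] -0.06
2 [ 499. -138.] [0.001, -0.031, -0.002] -0.071
1 [ 498. -140.] [0.001, -0.036, -0.002] -0.082
0 [ 498. -142.] [0.001, -0.041, -0.002] -0.093
-1 [ 497. -145.] [0.001, -0.046, -0.002] -0.104
-2 [ 496. -147.] [0.0, -0.052, -0.002] -0.115
-3 [ 495. -150.] [-0.0, -0.057, -0.002] -0.126
-4 [ 495. -152.] [-0.001, -0.062, -0.002] -0.137
-5 [ 494. -155.] [-0.001, -0.067, -0.002] -0.148
0 [[237.0, 190.0], [209.0, 194.0]]
4 [[264.0, 188.0], [235.0, 190.0]]
8 [[290.0, 187.0], [261.0, 187.0]]
```

View pics/w8.png

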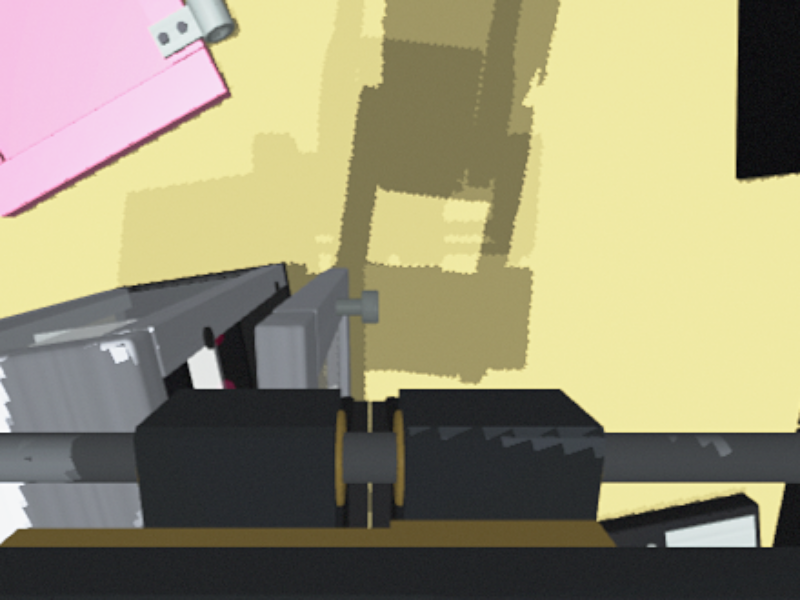

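The door follows the finger: its free end is at (256–308, 320) in the crop, which is full-image columns 261–289, or about 8° open. The knob and showcase post are clear. I'll push the last bit slowly.

>>> play_rows(delta_pos=[[0,-0.005,0],[0,-0.01,0],[0,-0.016,0],[0.001,-0.021,0],[0.001,-0.026,0],[0.001,-0.029,0],[0.001,-0.032,0],[0.001,-0.035,0],[0.001,-0.037,0],[0.001,-0.037,0],[0.001,-0.037,0]], twist=[-0.015,-0.026,-0.037,-0.048,-0.06,-0.066,-0.073,-0.08,-0.085,-0.085,-0.085])

```text
clock: 19.4
ee_pos: [497.2, -139.9, 206.0]
eef_rot: [0.102, 0.995, 0.0, -0.0]
force: [-0.4, 0.3, -0.3]
gripper_width: 0.006
grip_force: 0.0
```

>>> play_rows(delta_pos=[[0,-0.001,0],[0,-0.002,0],[0,-0.003,0],[0,-0.004,0],[0,-0.004,0],[0,-0.004,0]], twist=[0,0,0,0,0,0])

```text
clock: 19.9
ee_pos: [496.8, -141.8, 206.1]
eef_rot: [0.102, 0.995, 0.0, -0.0]
force: [-0.5, 0.5, 0.4]
gripper_width: 0.004
grip_force: 0.0
```

No contact yet, so I'll keep going in small steps.

>>> play_rows(delta_pos=[[0,-0.001,0],[0,-0.002,0],[0,-0.003,0],[0,-0.004,0],[0,-0.004,0],[0,-0.004,0]], twist=[0,0,0,0,0,0])

```text
clock: 20.4
ee_pos: [496.4, -143.8, 206.1]
eef_rot: [0.102, 0.995, 0.0, 0.0]
force: [0.0, -0.3, 0.5]
gripper_width: 0.003
grip_force: 0.0
```

>>> play_rows(delta_pos=[[0,-0.001,0],[0,-0.002,0],[0,-0.003,0],[0,-0.003,0],[0,-0.003,0]], twist=[0,0,0,0,0])

```text
clock: 20.82
ee_pos: [496.1, -145.3, 206.0]
eef_rot: [0.102, 0.995, 0.0, 0.0]
force: [-0.5, 0.9, 0.1]
gripper_width: 0.005
grip_force: 0.0
```

```bash
python3 - <<'E'
from h import *
from rig import r
s=r.read_state();d=r.snapshot("wrist");d["s"]=s;pickle.dump(d,open("w9.pkl","wb"))
o=pickle.load(open("w8.pkl","rb"))
for n,k in(("old",o),("new",d)):
    for y in(178,190,200):print(n,y,k["image"].max(2)[y,225:310:2].tolist())
w=wcam(d);pin=np.array([638.6,-187.4])
for f in(0,2,4):
    u=np.radians(168.9-f);n=np.radians(78.9-f);print(f,proj(w,[np.r_[pin+182*np.array([np.cos(u),np.sin(u)])+k*np.array([np.cos(n),np.sin(n)]),232] for k in(2,-12)]).round(0).tolist())
E
```

```text
old 178 [102, 101, 102, 103, 103, 101, 104, 104, 102, 104, 104, 103, 40, 17, 34, 35, 32, 32, 74, 116, 112, 112, 113, 113, 112, 111, 112, 112, 115, 116, 114, 107, 101, 98, 109, 101, 102, 101, 101, 100, 100, 144, 153]
old 190 [101, 105, 104, 114, 109, 23, 43, 55, 24, 31, 27, 24, 26, 27, 26, 34, 36, 32, 136, 147, 147, 144, 145, 146, 149, 148, 146, 144, 141, 145, 147, 127, 100, 98, 97, 107, 102, 100, 108, 136, 123, 142, 152]
old 200 [233, 230, 229, 230, 230, 229, 230, 181, 58, 22, 27, 26, 24, 28, 28, 23, 31, 33, 113, 146, 148, 146, 145, 145, 148, 148, 149, 144, 140, 144, 147, 133, 100, 98, 97, 106, 101, 115, 136, 133, 123, 138, 150]
new 178 [133, 132, 133, 135, 138, 139, 140, 141, 136, 133, 145, 146, 119, 118, 118, 113, 108, 105, 96, 123, 100, 100, 100, 101, 103, 100, 58, 110, 105, 109, 111, 113, 111, 110, 109, 110, 109, 110, 111, 106, 98, 99, 100]
new 190 [245, 244, 244, 244, 245, 246, 246, 247, 225, 145, 145, 145, 144, 143, 143, 136, 118, 101, 100, 135, 98, 102, 101, 105, 54, 85, 145, 146, 146, 144, 144, 148, 149, 149, 147, 144, 143, 149, 144, 113, 98, 98, 100]
new 200 [134, 135, 136, 143, 143, 148, 149, 151, 147, 146, 147, 147, 146, 147, 143, 140, 129, 106, 102, 102, 166, 55, 26, 24, 30, 52, 142, 149, 147, 145, 145, 147, 148, 150, 147, 144, 144, 148, 145, 115, 97, 100, 112]
0 [[296.0, 188.0], [267.0, 188.0]]
2 [[309.0, 188.0], [280.0, 188.0]]
4 [[323.0, 189.0], [293.0, 187.0]]
```

The door is now about 1.3° open, with a free-edge gap of roughly 4 mm. I'll keep pushing until contact.

>>> play_rows(delta_pos=[[0,-0.001,0],[0,-0.002,0],[0,-0.003,0],[0,-0.004,0],[0,-0.004,0],[0,-0.004,0]], twist=[0,0,0,0,0,0])

```text
clock: 21.37
ee_pos: [495.7, -147.2, 206.0]
eef_rot: [0.102, 0.995, -0.0, 0.0]
force: [-0.4, -0.3, -0.6]
gripper_width: 0.005
grip_force: 0.0
```

>>> play_rows(delta_pos=[[0,-0.001,0],[0,-0.002,0],[0,-0.003,0],[0,-0.003,0],[0,-0.003,0]], twist=[0,0,0,0,0])

```text
clock: 21.78
ee_pos: [495.4, -148.7, 206.1]
eef_rot: [0.102, 0.995, -0.0, 0.0]
force: [-0.0, 0.0, 0.4]
gripper_width: 0.006
grip_force: 0.0
```

>>> play_rows(delta_pos=[[0,-0.001,0],[0,-0.002,0],[0,-0.003,0],[0,-0.003,0],[0,-0.003,0]], twist=[0,0,0,0,0])

```text
clock: 22.2
ee_pos: [495.2, -149.5, 206.0]
eef_rot: [0.102, 0.995, 0.001, 0.0]
force: [1.3, 2.8, -0.7]
gripper_width: 0.005
grip_force: 1.6
```

```bash
cat > a.py <<'E'
from h import *
from rig import r
s=r.read_state();d=r.snapshot("wrist");d["s"]=s;print(s["ee_pos"],s["force"])
for y in(190,200):print(y,d["image"].max(2)[y,235:325:2].tolist())
w=wcam(d);pin=np.array([638.6,-187.4])
for f in(0,2):
    u=np.radians(168.9-f);n=np.radians(78.9-f);print(f,proj(w,[np.r_[pin+182*np.array([np.cos(u),np.sin(u)])+k*np.array([np.cos(n),np.sin(n)]),232] for k in(2,-12)]).round(0).tolist())
E
python3 a.py
```

```text
[ 495.18104096 -149.53414339  206.01039885] [ 1.28773409  2.76296939 -0.74806962]
190 [245, 246, 244, 132, 143, 147, 149, 150, 147, 145, 146, 145, 144, 144, 143, 136, 120, 102, 96, 111, 140, 148, 147, 145, 145, 147, 147, 148, 147, 143, 142, 148, 148, 123, 98, 97, 102, 98, 109, 139, 149, 116, 127, 125, 127]
200 [147, 143, 142, 144, 144, 147, 149, 150, 149, 147, 145, 145, 145, 145, 145, 139, 129, 103, 100, 116, 127, 147, 148, 146, 146, 146, 148, 148, 148, 144, 141, 146, 147, 133, 95, 97, 103, 115, 119, 137, 149, 119, 128, 125, 127]
0 [[305.0, 188.0], [276.0, 189.0]]
2 [[319.0, 189.0], [289.0, 188.0]]
```

Contact: 2.8 N, and the dark gap is gone. I'll press a touch more, dwell, then back off gently.

>>> play_rows(delta_pos=[[0,-0.001,0],[0,-0.002,0],[0,-0.002,0],[0,-0.002,0],[0,-0.002,0],[0,-0.002,0]], twist=[0,0,0,0,0,0])

```text
clock: 22.75
ee_pos: [495.1, -149.7, 206.0]
eef_rot: [0.102, 0.995, 0.001, 0.0]
force: [1.6, 6.2, 1.2]
gripper_width: 0.006
grip_force: 3.3
```

>>> play_rows(delta_pos=[[0,0.001,0],[0,0.002,0],[0,0.003,0],[0,0.004,0],[0,0.006,0],[0,0.01,0],[0,0.02,0],[0,0.04,0],[0,0.06,0],[0,0.06,0],[0,0.06,0]], twist=[0,0,0,0,0,0,0,0,0,0,0])

```text
clock: 23.67
ee_pos: [501.0, -120.8, 206.1]
eef_rot: [0.101, 0.995, -0.0, -0.0]
force: [0.8, 0.4, -0.5]
gripper_width: 0.005
grip_force: 0.0
```

```bash
python3 a.py
```

```text
[ 500.99696366 -120.81490404  206.05374915] [ 0.82573304  0.35521577 -0.5433819 ]
190 [233, 134, 33, 30, 25, 31, 134, 147, 144, 146, 146, 146, 148, 149, 148, 144, 142, 147, 147, 128, 98, 96, 97, 115, 99, 102, 101, 100, 113, 122, 124, 139, 152, 112, 122, 128, 129, 127, 127, 125, 163, 161, 161, 161, 160]
200 [231, 199, 58, 23, 25, 31, 135, 147, 146, 144, 144, 145, 148, 149, 148, 143, 142, 145, 145, 123, 98, 97, 97, 108, 101, 100, 110, 112, 118, 119, 129, 147, 150, 99, 127, 127, 126, 126, 126, 131, 150, 160, 161, 161, 160]
0 [[244.0, 188.0], [215.0, 189.0]]
2 [[257.0, 189.0], [228.0, 188.0]]
```

The door appears to have rolled back to about 4.6°. I'll check whether it is still moving.

>>> play_rows(delta_pos=[[0,0,0],[0,0,0],[0,0,0],[0,0,0],[0,0,0],[0,0,0]], twist=[0,0,0,0,0,0])

```text
clock: 24.22
ee_pos: [500.9, -121.9, 206.0]
eef_rot: [0.102, 0.995, 0.0, -0.0]
force: [-0.3, -0.1, -0.8]
gripper_width: 0.006
grip_force: 0.0
```

```bash
python3 a.py
```

```text
[ 500.91993176 -121.86997179  206.02115436] [-0.26726791 -0.06612477 -0.76467573]
190 [230, 227, 65, 20, 26, 25, 32, 28, 17, 130, 146, 147, 147, 145, 145, 149, 148, 149, 143, 143, 146, 148, 130, 98, 98, 98, 104, 101, 102, 98, 128, 134, 140, 149, 116, 123, 126, 127, 126, 127, 125, 147, 163, 161, 161]
200 [229, 233, 149, 41, 26, 26, 24, 22, 20, 145, 149, 147, 145, 144, 146, 147, 149, 148, 144, 142, 145, 145, 121, 98, 99, 108, 99, 98, 113, 120, 128, 118, 144, 150, 97, 127, 127, 127, 128, 126, 123, 161, 160, 162, 161]
0 [[246.0, 188.0], [217.0, 189.0]]
2 [[259.0, 188.0], [230.0, 188.0]]
```

It is at about 5.4° and still creeping, so my release let it rebound. I'll push it shut again with a lighter final touch, a longer dwell and a much slower retreat.

>>> play_rows(delta_pos=[[0,-0.01,0],[0,-0.02,0],[0,-0.027,0],[0,-0.033,0],[0,-0.038,0],[0,-0.042,0],[0,-0.046,0],[0,-0.049,0],[0,-0.051,0],[0,-0.053,0],[0,-0.054,0],[0,-0.055,0],[0,-0.056,0],[0,-0.057,0],[0,-0.058,0],[0,-0.0585,0],[0,-0.0585,0],[0,-0.0585,0],[0,-0.0585,0],[0,-0.0585,0]], twist=[0,0,0,0,0,0,0,0,0,0,0,0,0,0,0,0,0,0,0,0])

```text
clock: 25.93
ee_pos: [495.1, -149.8, 206.0]
eef_rot: [0.102, 0.995, 0.001, 0.0]
force: [1.1, 3.7, 0.8]
gripper_width: 0.009
grip_force: 2.5
```

>>> play_rows(delta_pos=[[0,0,0],[0,0,0],[0,0,0],[0,0,0],[0,0.0003,0],[0,0.0006,0],[0,0.0009,0],[0,0.0012,0],[0,0.0015,0],[0,0.0018,0],[0,0.0021,0],[0,0.0024,0],[0,0.0027,0],[0,0.003,0],[0,0.0035,0],[0,0.004,0],[0,0.005,0],[0,0.006,0],[0,0.006,0],[0,0.006,0]], twist=[0,0,0,0,0,0,0,0,0,0,0,0,0,0,0,0,0,0,0,0])

```text
clock: 27.6
ee_pos: [495.7, -147.5, 206.1]
eef_rot: [0.102, 0.995, -0.0, 0.0]
force: [-0.6, -0.3, 0.2]
gripper_width: 0.009
grip_force: 0.0
```

```bash
python3 a.py
```

```text
[ 495.70204196 -147.52308891  206.09502291] [-0.64035675 -0.31435397  0.16808902]
190 [244, 245, 245, 250, 142, 148, 146, 145, 147, 146, 143, 143, 142, 133, 108, 104, 100, 115, 100, 100, 123, 146, 149, 146, 145, 145, 147, 146, 149, 147, 143, 144, 151, 140, 97, 98, 102, 98, 112, 148, 149, 112, 126, 125, 127]
200 [142, 144, 144, 147, 148, 151, 147, 148, 144, 144, 146, 144, 142, 137, 116, 102, 99, 118, 29, 20, 113, 145, 148, 148, 143, 147, 148, 148, 151, 146, 142, 143, 149, 140, 100, 96, 106, 116, 119, 147, 148, 113, 127, 126, 127]
0 [[301.0, 188.0], [272.0, 188.0]]
2 [[314.0, 188.0], [285.0, 188.0]]
```

>>> play_rows(delta_pos=[[0,0.001,0],[0,0.002,0],[0,0.003,0],[0,0.004,0],[0,0.005,0],[0,0.006,0],[0,0.007,0],[0,0.008,0],[0,0.009,0],[0,0.01,0],[0,0.011,0],[0,0.012,0],[0,0.013,0],[0,0.014,0],[0,0.016,0],[0,0.018,0],[0,0.02,0],[0,0.022,0],[0,0.024,0],[0,0.024,0]], twist=[0,0,0,0,0,0,0,0,0,0,0,0,0,0,0,0,0,0,0,0])

```text
clock: 29.32
ee_pos: [498.1, -135.4, 206.0]
eef_rot: [0.102, 0.995, 0.0, -0.0]
force: [-0.5, 0.9, 0.7]
gripper_width: 0.004
grip_force: 0.0
```

```bash
python3 a.py
```

```text
[ 498.08753748 -135.43473589  206.04973631] [-0.46252151  0.91144802  0.67543141]
190 [132, 103, 103, 94, 131, 99, 100, 102, 103, 101, 77, 142, 147, 145, 145, 146, 147, 149, 151, 147, 144, 142, 147, 145, 122, 98, 100, 97, 107, 101, 100, 99, 119, 119, 136, 148, 120, 117, 129, 127, 128, 127, 128, 126, 151]
200 [122, 102, 102, 99, 136, 173, 233, 230, 229, 234, 116, 127, 147, 146, 145, 146, 147, 149, 149, 147, 145, 143, 145, 147, 125, 100, 98, 99, 105, 100, 109, 122, 119, 119, 137, 148, 120, 118, 127, 127, 125, 126, 127, 125, 150]
0 [[275.0, 188.0], [246.0, 189.0]]
2 [[289.0, 188.0], [259.0, 188.0]]
```

>>> play_rows(delta_pos=[[0,0,0],[0,0,0],[0,0,0],[0,0,0],[0,0,0],[0,0,0],[0,0,0],[0,0,0],[0,0,0],[0,0,0]], twist=[0,0,0,0,0,0,0,0,0,0])

```text
clock: 30.2
ee_pos: [498.1, -135.7, 206.1]
eef_rot: [0.102, 0.995, -0.0, 0.0]
force: [-0.0, 0.2, -0.5]
gripper_width: 0.006
grip_force: 0.0
```

```bash
python3 a.py
```

```text
[ 498.09942467 -135.70690237  206.06383042] [-0.00200216  0.24264023 -0.46515215]
190 [158, 99, 103, 97, 134, 100, 100, 101, 102, 100, 84, 126, 147, 145, 145, 146, 147, 147, 148, 150, 146, 144, 146, 149, 132, 97, 99, 97, 107, 101, 100, 100, 116, 120, 133, 146, 130, 118, 128, 126, 127, 126, 127, 126, 149]
200 [128, 103, 103, 97, 112, 159, 234, 230, 230, 233, 148, 110, 145, 147, 146, 145, 147, 147, 148, 148, 144, 143, 147, 147, 135, 100, 98, 96, 109, 101, 104, 119, 120, 120, 132, 147, 130, 117, 126, 127, 128, 125, 127, 127, 143]
0 [[276.0, 188.0], [246.0, 188.0]]
2 [[289.0, 188.0], [260.0, 188.0]]
```

The door is now still, unheld, at about 1.6°, which is roughly 5 mm off the fully shut position and within the stated 8 mm roll-back. I'll retreat clear and verify.

>>> play_rows(delta_pos=[[0,0.02,0],[0,0.05,0],[0,0.08,0],[0,0.08,-0.05],[0,0.08,-0.1],[0,0.08,-0.1],[0,0.08,-0.1],[0,0.08,-0.1],[0,0.08,-0.1],[0,0.08,-0.1]], twist=[0,0,0,0,0,0,0,0,0,0])

```text
clock: 31.08
ee_pos: [505.4, -96.1, 254.9]
eef_rot: [0.102, 0.995, 0.0, -0.001]
force: [1.0, -0.1, -0.1]
gripper_width: 0.005
grip_force: 0.0
```

```bash
sed -i 's/235:325:2/130:260:2/; s/(190,200)/(150,158,166,174)/' a.py; python3 a.py
```

```text
[505.38872124 -96.13518786 254.89361625] [ 1.03402116 -0.12274016 -0.0537029 ]
150 [89, 88, 86, 85, 85, 87, 85, 87, 87, 87, 88, 88, 91, 92, 95, 101, 102, 102, 102, 102, 102, 102, 102, 98, 99, 102, 101, 100, 102, 96, 85, 85, 83, 86, 85, 87, 85, 85, 85, 85, 84, 84, 85, 85, 84, 85, 91, 96, 98, 96, 98, 97, 95, 92, 88, 84, 86, 86, 86, 87, 88, 86, 86, 86, 89]
158 [100, 101, 102, 102, 103, 100, 114, 119, 116, 118, 118, 117, 128, 128, 121, 116, 114, 115, 115, 114, 115, 114, 121, 121, 120, 119, 118, 117, 132, 131, 120, 104, 99, 96, 97, 99, 97, 95, 97, 96, 93, 89, 85, 86, 86, 89, 89, 85, 86, 88, 86, 85, 86, 93, 96, 95, 94, 96, 95, 97, 95, 92, 90, 88, 87]
166 [204, 204, 207, 212, 214, 211, 203, 216, 220, 221, 220, 221, 225, 223, 220, 225, 226, 225, 225, 214, 196, 218, 228, 230, 231, 229, 230, 194, 182, 182, 188, 101, 89, 88, 83, 120, 83, 85, 85, 84, 83, 119, 140, 138, 135, 135, 135, 129, 123, 125, 121, 97, 89, 84, 86, 86, 81, 97, 84, 86, 84, 88, 88, 87, 86]
174 [243, 241, 241, 242, 243, 242, 242, 241, 243, 243, 243, 243, 243, 243, 243, 243, 243, 243, 243, 243, 243, 242, 243, 243, 242, 242, 234, 115, 114, 120, 118, 108, 88, 89, 86, 94, 107, 88, 87, 85, 87, 108, 127, 124, 124, 126, 128, 126, 124, 122, 122, 171, 82, 84, 86, 86, 81, 98, 88, 88, 89, 86, 88, 89, 85]
0 [[225.0, 173.0], [203.0, 173.0]]
2 [[235.0, 173.0], [213.0, 172.0]]
```

The door is unchanged at about 1.5°, and the robot is clear of everything. Handing in.

```bash
python3 -c "
from rig import r
print(r.finish_job())"
```

```text
the job is handed in; nothing more can be done
None
```

The door is hung with both knuckles seated on their pins, pushed shut until it touched the post, and handed in; once released it rolled back to rest about 5 mm (1.5°) from fully shut, within the stated 8 mm, and I saw nothing else disturbed.

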